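# Peg the three plies of a door corner block

## Task

Push the three loose drilled plies in the pale cradle home against its end stop so that their holes line up, then take the long thick peg from the dark stand and push it down through all three plies into the cradle until its head sits flush on the top ply. Push gently by feel, let go of the peg, and leave the two other pegs and everything else on the bench alone.

Things in the scene. Friction and masses are not known exactly. Their poses are not given: they have to be found in the camera images.
- ply_bottom: Lowest of three like plies stacked in the pale cradle: dark brown wood bar 130 x 46 x 14 mm with an upright 16 mm through hole. Origin: hole centre on the underside, 26 mm over the table (middle 40, top 54). x runs along the cradle's channel to its end stop; the bar reaches 55 mm ahead of the hole (+x, stop end) and 75 mm behind it (-x, open end, where they can be pushed).
- ply_middle: Middle ply, alike, same origin and axes. Each ply starts short of the stop by another amount, at most 60 mm; the stop's place is not measured, it must be felt. A ply weighs about 70 g, slides easily (waxed, up to 2 N), has 1.5 mm of play to each side in the 49 mm wide channel, and is bruised by pushes above 25 N. At the stop its hole is over the hole in the cradle's base but for that play.
- ply_top: Top ply, alike, same origin and axes; its upper face is 68 mm over the table: there the peg's head must sit. The cradle (fixed, not measured): base 26 mm thick with a 16 mm through hole, two 14 mm thick side walls up to 60 mm and an end stop up to 64 mm over the table; behind its hole (-x) the walls end at 56 mm and the base at 160 mm, so that the plies' near ends lie on the open base, clear of the walls.
- peg: Long thick peg of pale wood, the tallest of three in the dark stand (places vary): round shank 14 mm thick, 64 mm long, its lowest 13 mm tapering to a 7 mm nose; round head 24 mm wide, 34 mm high; 98 mm in all, about 45 g. Origin: lower end of the nose, z up the axis. It starts 10 mm over the table. The nose enters holes up to about 3 mm off and wedges the plies into line, pressed with 3 to 12 N.
- peg_head (a point): Centre of the flat top of the long thick peg's head, 98 mm above its nose. Seated, this point is 102 mm over the table and the nose's end 4 mm. Pressing above 30 N bruises the plies.
- stand: Dark fixed peg stand 50 (x) x 180 (y) x 32 mm; origin under its centre. Three holes 16 mm wide, 22 mm deep at y = -60, 0 and 60 mm hold the pegs; y is the row's direction.
- peg_short: Bystander: peg with the same head, but a 38 mm long shank, in the stand; 60 or 120 mm from the long one. Origin at its nose.
- peg_slim: Bystander: peg with the same head, but a 9 mm thick, 50 mm long shank, in the stand; 60 or 120 mm from the long one. Origin at its nose.
- mallet: Bystander: wooden mallet lying on the bench, origin on its underside.
- chisel: Bystander: thin hand tool with a wooden handle lying on the bench, origin on its underside.
- putty_tin: Bystander: round tin 74 mm wide, 75 mm high, origin under its centre.
- glue: Bystander: white bottle 56 mm wide, 130 mm high, origin under its centre.
- offcut: Bystander: wooden offcut 90 x 45 x 30 mm, origin under its centre.
- sander: Bystander: cork sanding block 100 x 60 x 35 mm, origin under its centre.
- tape: Bystander: grey tape measure 65 x 32 x 60 mm, origin under its centre.
Mind the look-alikes: they are no part of the job. What is shaped like the peg but green or pink is not meant.

How it is judged:
By the outcome, as a careful person would: the job done as asked, in the order asked, and still so for the second after the job is handed in, with the robot touching nothing.
It also fails if it takes over 64 s, if anything falls off the work surface, if the arm or the gripper's body presses on something with over 40 N, if the wrist force passes 120 N, or if a joint passes its speed limit or range.

## Robot

A 6-joint arm with a two-finger parallel gripper is mounted at the origin on the work surface. World frame = base frame: x ahead of the robot, y to its left, z up, the work surface at z = 0. Lengths are in mm, angles in degrees, forces in N, time in s.
With the tool pointing down it reaches from about 300 to 850 mm from the base axis. Payload 4.2 kg.
Tool frame: the origin (TCP) lies at the very end of the fingers, on their centre line; the grasp point (between the pads) lies 19 mm behind it; z points along the fingers, y is the direction in which the jaws open and shut (so a half turn about z gives the same grasp; the last joint's range is limited). The gripper opens to 91 mm and grips with 3 to 60 N. Pads are 32 mm wide; open, the fingers measure 118 mm over their backs; the gripper's body (76 mm by 178 mm) begins 60 mm behind the grasp point.
Start: joints at [-71.505, 18.312, 89.639, -0, 72.044, -1.146], TCP at [193.276, -541.56, 213.976] pointing down, gripper open.
Joint ranges: [-177.97, 177.97], [-48.28, 115.42], [12.27, 149.76], [-77.06, 257.06], [2.81, 150.46], [-146.56, 146.56]. Speed limits (degrees/s): [147.25, 147.25, 180, 180, 180, 180].

## Interface

Orientations are given as [roll, pitch, yaw] about the fixed x, y, z axes, in that order (R = Rz(yaw) Ry(pitch) Rx(roll)).
In Python, from workcell import monitor, eyes, job gives the robot as it stands.
- The arm moves only by the tool move_arm, never from a script. Its argument "increments" is a list that holds one entry, the list of rows, each a list of 7 numbers: the opening, from 0 (shut) to 1 (fully open), then the shift along the tool's x, y, z in cm, then the turn, a rotation vector about the tool's x, y, z in rad. In form: [[[jaw, x, y, z, ax, ay, az], ...]]. A call has 1 to 12 rows; each row shifts and turns the pose as measured when the row begins, along the tool's axes as they then stand; what a row does not reach is not made up. A row lasts 1/8 s, in which the tool goes at most 62.5 mm and 10.7 degrees, less where a joint would pass 70% of its speed; a pose out of reach is approached as far as the arm can. A call is refused whole if a number of a shift passes 6.25 or a number of a turn 0.188, either way. A call with a gripper value outside its range is refused whole. The fingers move at their own pace and stop on an object; "force" is the grip in N (left out, the last holds). Time passes only in rows, so rows that do not move let the fingers close. It gives the time, the measured TCP pose, the force and the opening at its end, in the units of the state.
- monitor.state(): the state, without advancing time (a new reading comes with each control period).
- eyes.grab_frame(name): name is "side" or "top"; returns a dict with "color" (480x640x3 uint8, red, green, blue), "z_map" (480x640 float32, mm along the optical axis (not along the pixel's ray), 0 where there is no reading), "camera_matrix" (3x3 intrinsics, pixels), "rvec" (rotation vector, rad) and "tvec" (3), from world to camera coordinates, as OpenCV has them. Camera axes: x right, y down, z forward; pixel columns grow to the right and rows downward; lengths in mm; the calibration is good to about 2 mm. A picture is of the moment at which its call begins.
- job.job_done(): hands the job in, once; it reports no verdict.
The state is a dict: "time_s": time; "qpos": joint angles; "qvel": joint speeds; "effort": joint torques, N m; "ee_pos": TCP position; "ee_rot": TCP orientation; "force": force on the tool from outside, world axes, zero at the start; "torque": the same for the moment, N m; "gripper_width": finger opening in mm.
Only numpy, scipy, OpenCV 4.12 (cv2) and the standard library are available. Lean on these libraries where they do the work, as an engineer would, in place of code of your own. Each camera call takes 0.05 s, during which the arm holds its last target. There are 200 camera calls.

## Working session

There is one attempt and no reset: what is moved stays moved. The work goes in short steps, Python scripts to look and compute and a tool call to move; the robot and the scene stay as the last step left them, time stands still between calls to the robot, and variables do not carry over. Pictures are saved under pics/ and viewed, about 8 in all and at most 12, crops included, and the job is handed in when it is done.

Besides the shell and the picture viewer there is one more tool, called after "Call:" in YAML: its name, and indented under it one key for each argument. move_arm: Moves the arm, as the interface text tells. Its arguments: {"type":"object","properties":{"increments":{"type":"array"},"force":{"type":"number"}},"required":["increments"]}

```bash
mkdir -p pics; cat > h.py <<'E'
import numpy as np, cv2
from workcell import monitor, eyes, job
def grab(n):
    f=eyes.grab_frame(n); f['R']=cv2.Rodrigues(np.array(f['rvec'],float))[0]; f['t']=np.array(f['tvec'],float).ravel(); f['K']=np.array(f['camera_matrix'],float); return f
def ray(f,u,v,z):
    d=f['R'].T@np.linalg.inv(f['K'])@np.array([u,v,1.]); c=-f['R'].T@f['t']
    return c+d*(z-c[2])/d[2]
def cloud(f):
    v,u=np.mgrid[0:480,0:640]; z=f['z_map']
    p=np.stack([u,v,np.ones_like(u)],-1)@np.linalg.inv(f['K']).T*z[...,None]
    return (p-f['t'])@f['R']
def proj(f,P):
    return cv2.projectPoints(np.array(P,float).reshape(-1,3),np.array(f['rvec'],float),f['t'],f['K'],None)[0].reshape(-1,2)
def save(n,im): cv2.imwrite('pics/'+n,im[...,::-1])
E
python3 - <<'E'
from h import *
for n in ('top','side'):
    f=grab(n); save(n+'1.png',f['color']); print(n,-f['R'].T@f['t'],f['K'][0,0]); np.save(n+'1.npy',cloud(f))
print(monitor.state())
E
```

```text
top [ 485.24210828  -13.7147107  1139.56342711] 461.61341671296833
side [ 307.18195853 -654.76960214  848.09330698] 494.7456368384483
{'time_s': 0.1, 'qpos': array([-7.15046376e+01,  1.83486682e+01,  8.97007213e+01, -1.88897500e-03,
        7.20430673e+01, -1.14648458e+00]), 'qvel': array([ 0.06185861, -0.10666801, -0.17622347, -0.04961611,  0.06835469,
        0.00043352]), 'effort': array([ 8.93388642e-04, -4.13331163e+01, -2.32510811e+01,  7.29490444e-02,
        4.21841559e-02, -5.47103389e-05]), 'ee_pos': array([ 193.12053753, -541.11338372,  213.18858682]), 'ee_rot': array([-1.79907526e+02, -5.42697765e-05,  1.96424308e+01]), 'force': array([ 0.28635026, -0.64632621,  0.50205731]), 'torque': array([-0.04784949,  0.02577909, -0.01808911]), 'gripper_width': 91.78058311318054}
```

View pics/top1.png

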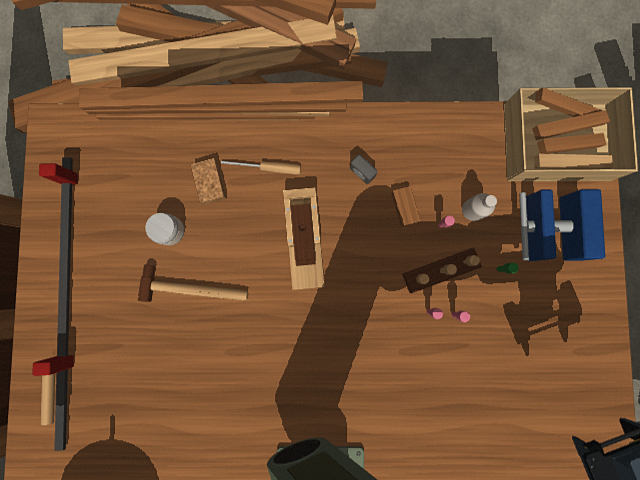

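View pics/side1.png

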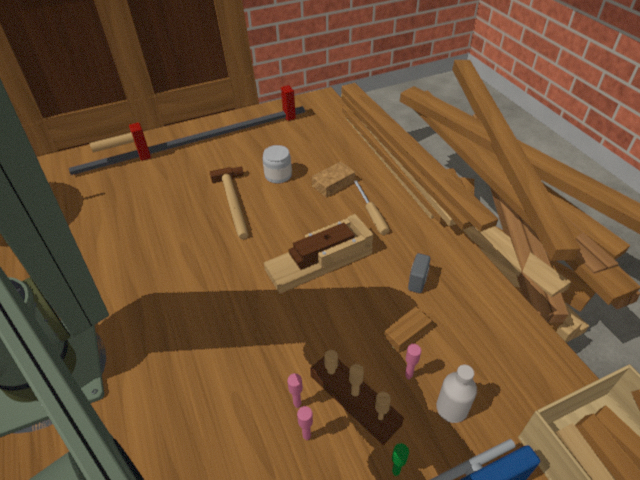

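Top view: the pale cradle is at (302,235) with its stop at the top edge (far, +x). The dark stand has three heads at (422,279), (450,268) and (472,260). Pink pegs are at (447,221), (437,314), (463,317) and a green one at (510,268). Side view: the stand heads are at (331,360), (356,377), (383,403).

```bash
python3 - <<'E'
from h import *
im=cv2.imread('pics/top1.png'); s=cv2.imread('pics/side1.png')
a=cv2.resize(im[170:300,275:335],None,fx=4.6,fy=4.6,interpolation=cv2.INTER_CUBIC)
b=cv2.resize(s[330:450,300:420],None,fx=4.2,fy=4.2,interpolation=cv2.INTER_CUBIC)
c=np.zeros((600,800,3),np.uint8); c[:a.shape[0],:a.shape[1]]=a; c[:b.shape[0],290:290+b.shape[1]]=b
cv2.imwrite('pics/crop1.png',c)
# peg tops from clouds
for n in('top','side'):
    P=np.load(n+'1.npy'); 
    near=(P[...,0]>250)&(P[...,0]<560)&(P[...,1]<-180)&(P[...,1]>-520)
    box=np.zeros((480,640),bool)
    if n=='top': box[250:290,400:485]=1
    else: box[330:440,305:405]=1
    m=(near&box&(P[...,2]>60)).astype(np.uint8)
    k,L,st,ce=cv2.connectedComponentsWithStats(m)
    for i in range(1,k):
        if st[i,4]<10: continue
        q=P[L==i]; zt=np.percentile(q[:,2],92); t=q[q[:,2]>zt-4]
        print(n,ce[i].round(),st[i,4],'ztop',zt.round(1),'top centre',t.mean(0).round(1),t[:,:2].min(0).round(),t[:,:2].max(0).round())
# cradle heights map
P=np.load('top1.npy')
for v in range(176,292,3):
    print(v,' '.join('%3d'%P[v,u,2] for u in range(280,328,2)))
E
```

```text
top [472. 260.] 129 ztop 95.7 top centre [ 538.2 -351.7   94.2] [ 528. -364.] [ 549. -340.]
top [449. 269.] 125 ztop 109.8 top centre [ 518.1 -296.   108.3] [ 508. -307.] [ 528. -284.]
top [423. 278.] 101 ztop 85.0 top centre [ 496.6 -239.5   82.9] [ 486. -250.] [ 509. -228.]
side [331. 359.] 208 ztop 83.7 top centre [ 494.4 -239.4   82.3] [ 483. -251.] [ 506. -228.]
side [356. 375.] 281 ztop 109.3 top centre [ 515.  -295.3  108.1] [ 504. -307.] [ 527. -284.]
side [382. 403.] 278 ztop 95.4 top centre [ 535.6 -351.8   94. ] [ 524. -363.] [ 547. -339.]
side [308. 418.] 145 ztop 99.3 top centre [ 414.9 -326.1   98.1] [ 407. -336.] [ 422. -315.]
176  -1  -1   0   2   0   0  -3   0  -2   0  -3  -3   0   0  -1   1   0   2   0  -3   0  -1   0   0
179   2   0  -2   0  -2   0  -1   0  -3   2   1   0   0  -3   0   0   0   0  -1  -1   0  -3   2   3
182   2  -3   2   1  -3   0   1   0   0   0   0   3  -1   1   0  -3   1  -2  -2  -3   1   2   0  -1
185  -1  -2  -1   2  -1   0  -1  -1   0  -1   2  -5  -2   2  -3   0   0   0   0  -4  -3   2   2   3
188  -1   0   0   0   0   0   0   1   0   1   0  6
[... 2754 characters left out ...]
72  -1   1   0   0   0  -2  26  26  25  26  24  26  24  25  24  24  26  25  30  25  26  26  -1   0
275   4   4   2   1  -2  -2  28  29  25  27  27  25  28  25  25  28  28  21  26  25  25  27  -4   2
278   0  -1  -2  -1  -1  -3  28  24  24  23  28  23  29  27  22  24  27  25  26  26  24  24   1  -1
281   0  -2  -1  -1  -3   0  25  23  26  28  29  25  30  26  24  30  29 1139  22  24  28  24   0   1
284   2   2   6   3   0   0  28  23  26  24  21  27  27  28  28  24  25  24  23  25  24  27  -4   1
287  -3  -2   0  -1   3  -1  27  26  23  30  25  27  26  25  27  24  22  27  21   0   0   1 1139   3
290   1   2   0  -2   0  -1   0   0   0   0   0  -3   0   2   4   3   1   0   0  -1   0   2  -3  -1
```

View pics/crop1.png

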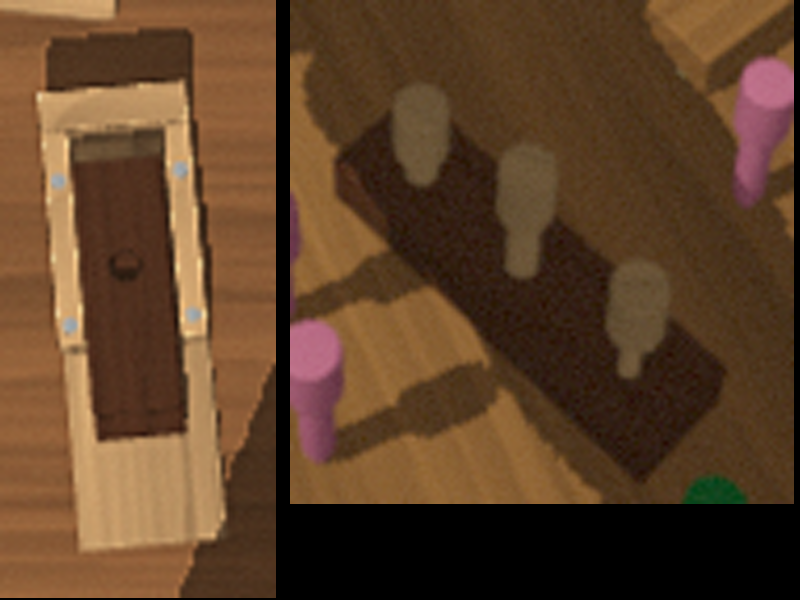

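The candidates are the stand heads in top view, by measured top height: (422,279) z≈83, short; (449,269) z≈108, long; (472,260) z≈94, slim. The pink and green pegs are decoys. The crop confirms that the middle stand peg, with a thick shank and the tallest head, is the one to take. In the cradle, the ply hole is at about (302,228), and the ply's near end is at about (305,262).

```bash
python3 - <<'E'
from h import *
for n in('top','side'):
    P=np.load(n+'1.npy'); 
    if n=='top': box=np.zeros((480,640),bool); box[180:295,278:330]=1
    else: box=np.zeros((480,640),bool); box[210:292,260:380]=1
    m=(box&(P[...,2]>14)&(P[...,2]<80)).astype(np.uint8)
    m=cv2.morphologyEx(m,cv2.MORPH_OPEN,np.ones((3,3),np.uint8))
    k,L,st,ce=cv2.connectedComponentsWithStats(m); i=1+np.argmax(st[1:,4])
    Q=P[L==i]
    r=cv2.minAreaRect(Q[:,:2].astype(np.float32)); print(n,r, cv2.boxPoints(r).round(1).tolist())
    c=np.array(r[0]); 
    ang=np.deg2rad(r[2]); ax=np.array([np.cos(ang),np.sin(ang)]); 
    if abs(ax[0])<.7: ax=np.array([-ax[1],ax[0]])
    ax*=np.sign(ax[0]); ay=np.array([-ax[1],ax[0]])
    print('axis',ax,np.rad2deg(np.arctan2(ax[1],ax[0])))
    s=(Q[:,:2]-c)@ax; t=(Q[:,:2]-c)@ay; z=Q[:,2]
    b=(z>20)&(z<32)&(s<-20)
    print('base s',np.percentile(s[b],[0.5,2]),'base t (rear)',np.percentile(t[b&(s<-60)],[1,99]))
    for a0,a1,nm in((56,72,'ply/top'),(46,56.5,'mid'),(33,46,'bot')):
        q=(z>a0)&(z<a1)&(s<0)&(abs(t)<22); print(nm,q.sum(),np.percentile(s[q],[0,1,3]) if q.any() else '')
    w=(z>55)&(z<66)&(s<20)&(abs(t)>26); print('wall rear',np.percentile(s[w],[0,2,5]),'t',np.percentile(t[w],[1,99]))
    st_=(z>60)&(z<68)&(s>90); print('stop inner?',np.percentile(s[st_],[1,5,50,99]))
    # long axis from PCA of walls
    for sg in(1,-1):
        q=(z>55)&(z<65)&(sg*t>28)&(s<90)&(s>0); l=cv2.fitLine(Q[q][:,:2].astype(np.float32),cv2.DIST_HUBER,0,.01,.01).ravel(); print('wall',q.sum(),np.rad2deg(np.arctan(l[1]/l[0])), (np.median(t[q])))
E
```

```text
top ((593.06103515625, 36.467674255371094), (236.19424438476562, 77.09912872314453), 5.029191017150879) [[472.0, 64.5], [478.79998779296875, -12.300000190734863], [714.0999755859375, 8.399999618530273], [707.2999877929688, 85.19999694824219]]
axis [0.99615016 0.08766327] 5.029191017150879
base s [-117.85409916 -116.76340053] base t (rear) [-37.6891182   37.72589113]
ply/top 420 [-59.83721851 -57.54337506 -51.8965294 ]
mid 86 [-62.47553868 -62.46970264 -62.36207329]
bot 4 [-62.63583417 -62.62968428 -62.61738449]
wall rear [-14.53508311 -13.73031534 -12.84132933] t [-37.92449256  38.03008195]
stop inner? [ 92.70997195  96.80523232 106.64565669 117.70835301]
wall 161 5.0898113 33.33471171638601
wall 166 5.099177 -33.31025414551825
side ((590.4267578125, 37.154808044433594), (237.02581787109375, 81.6839599609375), 5.032909393310547) [[468.79998779296875, 67.4000015258789], [476.0, -13.899999618530273], [712.0999755859375, 6.900000095367432], [704.9000244140625, 88.19999694824219]]
axis [0.99614447 0.08772792] 5.032909393310548
base s [-118.08487214 -117.47824774] base t (rear) [-38.89380702  39.31168104]
ply/top 427 [-62.04249545 -57.89389337 -50.9841512 ]
mid 153 [-63.17689888 -62.98064519 -62.67781384]
bot 66 [-62.46778675 -62.44100197 -62.28110393]
wall rear [-44.66632956 -13.87550017 -13.32295544] t [-39.10639688  40.16615981]
stop inner? [ 91.26309867  95.80794597 105.45742141 118.06980493]
wall 87 4.2951183 35.35086005863384
wall 192 5.1038265 -34.703837876995095
```

Call:
move_arm:
  increments:
    - [[0, 4.4, -4, 0, 0, 0, 0], [0, 4.4, -4, 0, 0, 0, 0], [0, 4.4, -4, 0, 0, 0, 0], [0, 4.4, -4, 0, 0, 0, 0], [0, 4.4, -4, 0, 0, 0, 0], [0, 4.4, -4, 0, 0, 0, 0], [0, 4.4, -4, 0, 0, 0, 0], [0, 4.4, -4, 0, 0, 0, 0], [0, 4.4, -4, 0, 0, 0, 0], [0, 4.4, -4, 0, 0, 0, 0], [0, 0, 0, 0, 0, 0, -0.18], [0, 0, 0, 0, 0, 0, -0.18]]
  force: 30

```text
time_s: 1.6
ee_pos: [481.4, 0.5, 210.1]
ee_rot: [-179.8, -0.0, 40.7]
force: [-0.4, -0.8, -0.2]
gripper_width: 0.5
```

```bash
cat >> h.py <<'E'
def to(target,yaw=None,s=None):
    from scipy.spatial.transform import Rotation as R
    s=s or monitor.state(); r=R.from_euler('xyz',s['ee_rot'],degrees=True)
    d=r.inv().apply(np.array(target,float)-s['ee_pos'])/10
    print('t',round(s['time_s'],2),'pos',s['ee_pos'].round(1),'rot',s['ee_rot'].round(2),'F',s['force'].round(1),'w',round(s['gripper_width'],1))
    print('tool shift cm',d.round(2))
    if yaw is not None: print('tool turn rad',(r.inv()*R.from_euler('xyz',[180,0,yaw],degrees=True)).as_rotvec().round(3))
E
python3 -c "
from h import *
to([497,28.5,100],95.05)"
```

```text
t 1.6 pos [481.4   0.5 210.1] rot [-1.7976e+02 -4.0000e-02  4.0660e+01] F [-0.4 -0.8 -0.2] w 0.5
tool shift cm [ 3.   -1.06 11.02]
tool turn rad [-0.003 -0.003 -0.949]
```

Call:
move_arm:
  increments:
    - [[0, 0, 0, 2, 0, 0, -0.188], [0, 0, 0, 2, 0, 0, -0.188], [0, 0, 0, 2, 0, 0, -0.188], [0, 0, 0, 2, 0, 0, -0.188], [0, 0, 0, 2, 0, 0, -0.188], [0, 2.7, 1.8, 0, 0, 0, 0], [0, 0, 0, 0, 0, 0, 0]]

```text
time_s: 2.48
ee_pos: [495.7, 30.2, 105.0]
ee_rot: [-179.6, -0.2, 94.3]
force: [0.4, -0.2, -0.1]
gripper_width: 0.1
```

```bash
python3 -c "
from h import *
to([497,28.5,30],95.05)"
```

```text
t 2.48 pos [495.7  30.2 105. ] rot [-179.63   -0.21   94.28] F [ 0.4 -0.2 -0.1] w 0.1
tool shift cm [-0.2   0.17  7.49]
tool turn rad [-0.006 -0.004 -0.013]
```

Call:
move_arm:
  increments:
    - [[0, -0.2, 0.15, 3, -0.006, -0.004, -0.013], [0, 0, 0, 3, 0, 0, 0], [0, 0, 0, 1.2, 0, 0, 0], [0, 0, 0, 0.2, 0, 0, 0]]

```text
time_s: 2.98
ee_pos: [496.4, 26.9, 29.7]
ee_rot: [-180.0, 0.1, 95.1]
force: [0.2, 0.6, 0.4]
gripper_width: 0.4
```

```bash
python3 -c "
from h import *
to([497,28.5,30],95.05)
f=grab('side'); g=grab('top')
a=cv2.resize(f['color'][200:310,240:390],None,fx=4,fy=4,interpolation=cv2.INTER_CUBIC);save('push0.png',a)"
```

```text
t 2.98 pos [496.4  26.9  29.7] rot [-1.7997e+02  9.0000e-02  9.5080e+01] F [0.2 0.6 0.4] w 0.4
tool shift cm [ 0.15  0.08 -0.03]
tool turn rad [-0.001  0.002  0.001]
```

View pics/push0.png

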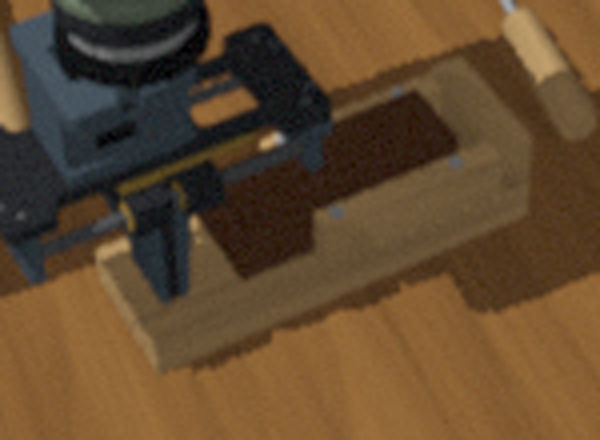

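The picture shows the shut fingers standing upright on the open base, at crop (165,260), behind the plies' near end at (240,250). Now the push.

Call:
move_arm:
  increments:
    - [[0, 0.15, 0.7, 0, 0, 0, 0], [0, 0, 0.5, 0, 0, 0, 0], [0, 0, 0.4, 0, 0, 0, 0], [0, 0, 0.4, 0, 0, 0, 0], [0, 0, 0.4, 0, 0, 0, 0], [0, 0, 0.4, 0, 0, 0, 0], [0, 0, 0.4, 0, 0, 0, 0]]

```text
time_s: 3.95
ee_pos: [532.0, 31.7, 32.8]
ee_rot: [179.7, 0.1, 95.1]
force: [-1.1, 0.1, 0.7]
gripper_width: 0.4
```

```bash
python3 -c "
from h import *
to([545.4,32.7,30],95.05)"
```

```text
t 3.95 pos [532.   31.7  32.8] rot [1.7974e+02 1.0000e-01 9.5090e+01] F [-1.1  0.1  0.7] w 0.4
tool shift cm [-0.02  1.34  0.29]
tool turn rad [0.005 0.002 0.001]
```

Call:
move_arm:
  increments:
    - [[0, 0, 0.2, 0.2, 0.005, 0, 0], [0, 0, 0.2, 0.05, 0, 0, 0], [0, 0, 0.2, 0, 0, 0, 0]]

```text
time_s: 4.32
ee_pos: [538.0, 32.2, 29.9]
ee_rot: [-179.9, 0.1, 95.1]
force: [-0.6, 0.2, 1.6]
gripper_width: 0.0
```

```bash
python3 -c "
from h import *
to([545.4,32.7,30],95.05)"
```

```text
t 4.33 pos [538.   32.2  29.9] rot [-1.7989e+02  1.0000e-01  9.5090e+01] F [-0.6  0.2  1.6] w 0.0
tool shift cm [-0.02  0.74 -0.01]
tool turn rad [-0.002  0.002  0.001]
```

Call:
move_arm:
  increments:
    - [[0, 0, 0.15, 0, 0, 0, 0], [0, 0, 0.15, 0, 0, 0, 0], [0, 0, 0.1, 0, 0, 0, 0]]

```text
time_s: 4.7
ee_pos: [541.9, 32.6, 29.9]
ee_rot: [-179.8, 0.1, 95.1]
force: [-1.5, -0.7, -0.0]
gripper_width: 0.5
```

Call:
move_arm:
  increments:
    - [[0, 0, 0.1, 0, 0, 0, 0]]

```text
time_s: 4.82
ee_pos: [542.9, 32.7, 29.9]
ee_rot: [-179.8, 0.1, 95.1]
force: [-1.3, 0.1, 0.7]
gripper_width: 0.5
```

Call:
move_arm:
  increments:
    - [[0, 0, 0.1, 0, 0, 0, 0]]

```text
time_s: 4.95
ee_pos: [543.9, 32.7, 29.9]
ee_rot: [-179.8, 0.1, 95.1]
force: [-0.9, 1.0, 0.5]
gripper_width: 0.9
```

Call:
move_arm:
  increments:
    - [[0, 0, 0.1, 0, 0, 0, 0]]

```text
time_s: 5.08
ee_pos: [544.9, 32.8, 29.9]
ee_rot: [-179.8, 0.1, 95.1]
force: [-1.2, -0.4, 0.4]
gripper_width: 0.5
```

Call:
move_arm:
  increments:
    - [[0, 0, 0.1, 0, 0, 0, 0]]

```text
time_s: 5.2
ee_pos: [546.0, 32.9, 29.9]
ee_rot: [-179.8, 0.1, 95.1]
force: [-1.4, -0.1, 0.5]
gripper_width: -0.0
```

Call:
move_arm:
  increments:
    - [[0, 0, 0.07, 0, 0, 0, 0]]

```text
time_s: 5.32
ee_pos: [546.8, 33.0, 29.9]
ee_rot: [-179.8, 0.1, 95.1]
force: [-2.2, 0.5, 0.1]
gripper_width: 0.4
```

Call:
move_arm:
  increments:
    - [[0, 0, 0.07, 0, 0, 0, 0]]

```text
time_s: 5.45
ee_pos: [547.0, 33.0, 29.8]
ee_rot: [-179.8, 0.1, 95.1]
force: [-3.3, -0.8, 1.9]
gripper_width: 0.4
```

```bash
python3 -c "
from h import *
to([545.4,32.7,30],95.05)"
```

```text
t 5.45 pos [547.   33.   29.8] rot [-1.7977e+02  1.0000e-01  9.5090e+01] F [-3.3 -0.8  1.9] w 0.4
tool shift cm [-0.02 -0.16 -0.02]
tool turn rad [-0.004  0.002  0.001]
```

Call:
move_arm:
  increments:
    - [[0, 0, 0.07, 0, 0, 0, 0]]

```text
time_s: 5.58
ee_pos: [547.0, 33.0, 29.8]
ee_rot: [-179.7, 0.1, 95.1]
force: [-3.7, -0.6, 3.8]
gripper_width: 0.4
```

Call:
move_arm:
  increments:
    - [[0, 0, 0.07, 0, 0, 0, 0]]

```text
time_s: 5.7
ee_pos: [546.9, 33.0, 29.7]
ee_rot: [-179.6, 0.1, 95.1]
force: [-4.2, -0.2, 2.5]
gripper_width: 0.9
```

Call:
move_arm:
  increments:
    - [[0, 0, 0.1, 0, 0, 0, 0]]

```text
time_s: 5.82
ee_pos: [546.9, 33.0, 29.6]
ee_rot: [-179.5, 0.1, 95.1]
force: [-5.9, -0.6, 4.7]
gripper_width: 0.5
```

Call:
move_arm:
  increments:
    - [[0, 0, 0.1, 0, -0.01, 0, 0], [0, 0, 0.1, 0, -0.01, 0, 0]]

```text
time_s: 6.08
ee_pos: [547.5, 33.1, 29.4]
ee_rot: [179.6, 0.1, 95.1]
force: [-6.6, -1.1, 2.5]
gripper_width: 0.4
```

```bash
python3 -c "
from h import *
to([545.4,32.7,30],95.05)"
```

```text
t 6.08 pos [547.5  33.1  29.4] rot [1.7955e+02 9.0000e-02 9.5100e+01] F [-6.6 -1.1  2.5] w 0.4
tool shift cm [-0.02 -0.21 -0.06]
tool turn rad [0.008 0.002 0.001]
```

Call:
move_arm:
  increments:
    - [[0, 0, -0.5, 0, 0.008, 0, 0], [0, 0, -1.5, 0, 0, 0, 0], [0, 0, -2, -3, 0, 0, 0], [0.8, 0, 0, -6, 0, 0, 0], [0.8, 0, 0, -5, 0, 0, 0], [0.8, -6, -1, -1, 0, 0, 0], [0.8, -6, -1, 0, 0, 0, 0], [0.8, -6, -1, 0, 0, 0, 0]]

```text
time_s: 7.08
ee_pos: [494.6, -153.1, 185.2]
ee_rot: [179.1, 0.3, 95.6]
force: [0.5, 0.6, 0.1]
gripper_width: 47.7
```

```bash
python3 - <<'E'
from h import *
f=grab('side'); g=grab('top')
a=cv2.resize(f['color'][205:300,255:385],None,fx=4,fy=4,interpolation=cv2.INTER_CUBIC)
b=cv2.resize(g['color'][180:295,275:335],None,fx=4.5,fy=4.5,interpolation=cv2.INTER_CUBIC)
c=np.zeros((520,800,3),np.uint8); c[:a.shape[0],:a.shape[1]]=a; c[:b.shape[0],525:525+b.shape[1]]=b
save('home.png',c); np.savez('home.npz',top=g['color'],side=f['color'])
to([516.5,-295.6,150],110.3)
# hole of the top ply: darkest blob on z=68
for n,F,(u0,u1,v0,v1) in (('top',g,(294,314,208,228)),('side',f,(320,352,222,250))):
    gr=cv2.GaussianBlur(cv2.cvtColor(F['color'],cv2.COLOR_RGB2GRAY),(3,3),0)[v0:v1,u0:u1]
    print(n,'pred',proj(F,[[633.6,40.5,68],[635.4,40.6,68]]).round(1).tolist()); print(gr)
E
```

```text
t 7.17 pos [ 494.2 -156.7  184.8] rot [179.17   0.37  95.23] F [ 0.1 -0.3 -0.7] w 55.6
tool shift cm [-14.01   0.9    3.59]
tool turn rad [ 0.014  0.008 -0.263]
top pred [[301.1, 220.0], [301.1, 219.2]]
[[35 36 35 34 34 35 35 35 35 34 34 33 34 34 34 36 53 78 90 89]
 [35 36 34 33 33 34 34 35 36 34 33 33 34 35 34 35 51 76 89 88]
 [35 35 34 33 33 34 34 35 35 34 33 33 34 34 34 34 48 72 86 86]
 [35 36 35 34 34 36 35 34 35 34 33 34 34 34 34 33 44 68 84 85]
 [36 37 36 34 34 36 35 34 35 34 34 34 34 35 34 31 40 65 83 84]
 [35 36 36 34 33 35 35 34 35 35 34 33 34 34 33 30 38 63 82 85]
 [34 35 35 34 33 34 35 35 35 35 34 33 34 34 33 32 40 65 83 86]
 [35 36 35 34 34 35 35 35 35 35 34 33 34 34 33 32 40 63 82 86]
 [35 35 34 34 33 33 34 33 34 34 33 33 34 34 34 32 38 60 82 87]
 [35 35 34 33 32 31 31 32 32 31 32 33 34 34 34 32 36 59 82 87]
 [35 35 34 33 32 30 30 30 29 28 30 33 34 34 34 32 34 55 79 87]
 [35 35 34 33 31 30 32 34 33 32 32 33 33 33 33 32 33 52 76 86]
 [34 35 35 33 30 32 40 46 46 43 38 34 34 34 33 32 34 50 74 86]
 [33 34 35 33 31 37 49 55 54 49 40 35 34 34 32 32 34 47 70 85]
 [34 34 34 33 3
[... 2535 characters left out ...]
 26 25 29 40 49 48 37 27 24 22 22 22 22 24 25 26 26 26 25 27 39 57
  66 63 58 54 52 50 48 48]
 [27 32 38 44 50 59 64 58 42 29 25 22 21 22 21 22 23 23 24 25 25 24 30 40
  49 52 52 51 51 51 52 53]
 [40 48 56 63 67 68 63 52 36 26 24 22 22 24 24 22 22 23 24 26 26 24 24 28
  35 44 50 52 54 56 60 63]
 [58 63 68 69 65 58 47 34 27 24 23 23 23 25 25 24 24 25 25 26 27 25 25 27
  32 41 51 56 61 67 73 78]
 [68 67 67 61 50 39 30 25 30 35 33 28 24 24 25 25 26 25 25 25 25 24 24 25
  31 44 58 68 74 80 85 89]
 [64 59 56 49 39 30 25 31 45 52 47 35 27 25 26 27 27 25 24 24 23 23 23 23
  31 51 71 83 87 89 91 93]
 [52 48 46 42 38 32 30 39 55 62 57 45 33 27 27 29 29 25 25 27 25 24 24 24
  34 59 82 92 93 93 93 93]]
```

View pics/home.png

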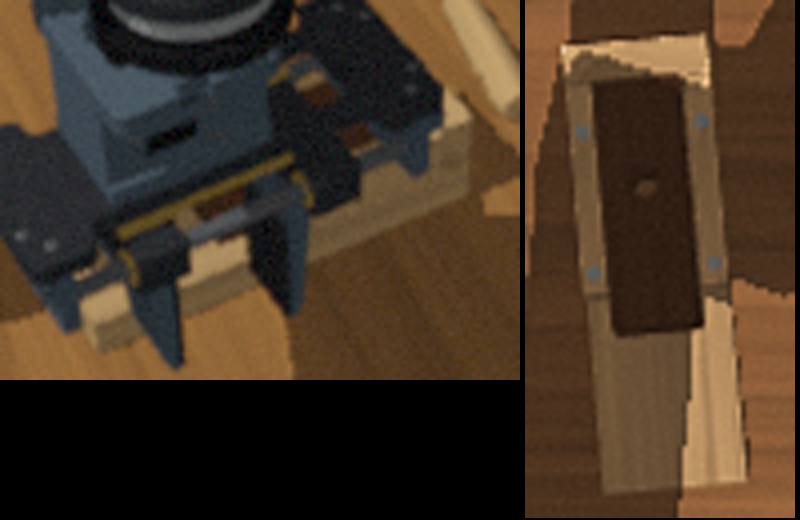

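The top picture shows the top ply hard against the stop. Its near end is at crop (655,330), and pale base wood is visible through the hole at crop (646,187), pixel ≈(301,221), so the stack lines up. The arm hides the cradle in the side view. Now the peg.

Call:
move_arm:
  increments:
    - [[1, 0, 0, 0, 0.007, 0.004, -0.13], [1, 0, 0, 0, 0.007, 0.004, -0.13], [1, -4.6, -0.9, 0.5, 0, 0, 0], [1, -4.6, -0.9, 1, 0, 0, 0], [1, -4.6, -0.9, 1, 0, 0, 0], [1, 0, 0, 0, 0, 0, 0]]

```text
time_s: 7.92
ee_pos: [517.9, -295.4, 158.6]
ee_rot: [179.7, 0.1, 110.6]
force: [-1.2, 0.2, 0.2]
gripper_width: 91.0
```

```bash
python3 -c "
from h import *
to([516.5,-295.6,80],110.3)"
```

```text
t 7.92 pos [ 517.9 -295.4  158.6] rot [1.7973e+02 5.0000e-02 1.1065e+02] F [-1.2  0.2  0.2] w 91.0
tool shift cm [ 0.04 -0.17  7.86]
tool turn rad [0.005 0.001 0.006]
```

Call:
move_arm:
  increments:
    - [[1, 0.05, -0.15, 3, 0.005, 0, 0.006], [1, 0, 0, 3, 0, 0, 0], [1, 0, 0, 1.3, 0, 0, 0], [1, 0, 0, 0.3, 0, 0, 0], [1, 0, 0, 0, 0, 0, 0]]

```text
time_s: 8.55
ee_pos: [517.8, -290.6, 82.9]
ee_rot: [179.8, 0.1, 110.4]
force: [0.1, 0.1, -0.6]
gripper_width: 91.4
```

```bash
python3 -c "
from h import *
to([516.5,-295.6,80],110.3)"
```

```text
t 8.55 pos [ 517.8 -290.6   82.9] rot [1.7978e+02 1.3000e-01 1.1042e+02] F [ 0.1  0.1 -0.6] w 91.4
tool shift cm [-0.42 -0.3   0.29]
tool turn rad [0.004 0.002 0.002]
```

Call:
move_arm:
  increments:
    - [[1, -0.42, -0.3, 0.3, 0.004, 0.002, 0], [1, 0, 0, 0, 0, 0, 0]]

```text
time_s: 8.8
ee_pos: [517.4, -296.3, 81.6]
ee_rot: [179.9, 0.2, 110.4]
force: [-0.1, 0.2, 0.4]
gripper_width: 91.2
```

```bash
python3 -c "
from h import *
to([516.5,-295.6,80],110.3)"
```

```text
t 8.8 pos [ 517.4 -296.3   81.6] rot [1.7989e+02 1.7000e-01 1.1043e+02] F [-0.1  0.2  0.4] w 91.2
tool shift cm [ 0.1  -0.06  0.16]
tool turn rad [0.002 0.003 0.002]
```

Call:
move_arm:
  increments:
    - [[1, 0.1, -0.05, 0.16, 0.002, 0.003, 0], [0.5, 0, 0, 0, 0, 0, 0], [0.35, 0, 0, 0, 0, 0, 0], [0.2, 0, 0, 0, 0, 0, 0], [0.1, 0, 0, 0, 0, 0, 0], [0.1, 0, 0, 0, 0, 0, 0], [0.1, 0, 0, 0, 0, 0, 0]]
  force: 25

```text
time_s: 9.68
ee_pos: [516.8, -295.9, 80.5]
ee_rot: [180.0, 0.0, 110.4]
force: [-0.4, 0.4, 0.1]
gripper_width: 34.0
```

```bash
python3 -c "
from h import *
to([516.5,-295.6,80],110.3)"
```

```text
t 9.68 pos [ 516.8 -295.9   80.5] rot [1.7997e+02 4.0000e-02 1.1040e+02] F [-0.4  0.4  0.1] w 34.0
tool shift cm [ 0.04 -0.02  0.05]
tool turn rad [0.001 0.001 0.002]
```

Call:
move_arm:
  increments:
    - [[0, 0, 0, 0, 0, 0, 0], [0, 0, 0, 0, 0, 0, 0], [0, 0, 0, 0, 0, 0, 0], [0, 0, 0, 0, 0, 0, 0]]
  force: 40

```text
time_s: 10.18
ee_pos: [516.9, -295.9, 80.5]
ee_rot: [180.0, 0.0, 110.4]
force: [0.2, -0.9, -0.4]
gripper_width: 23.2
```

Call:
move_arm:
  increments:
    - [[0, 0, 0, -2, 0, 0, 0], [0, 0, 0, -3, 0, 0, 0], [0, 0, 0, -4, 0, 0, 0], [0, 0, 0, -2, 0, 0, 0], [0, 0, 0, 0, 0, 0, 0]]

```text
time_s: 10.8
ee_pos: [516.3, -295.6, 192.2]
ee_rot: [-179.9, -0.1, 110.4]
force: [-0.8, -0.9, -0.8]
gripper_width: 23.3
```

```bash
python3 -c "
from h import *
to([634.5,40.6,180],110.4)"
```

```text
t 10.8 pos [ 516.3 -295.6  192.2] rot [-1.7994e+02 -7.0000e-02  1.1040e+02] F [-0.8 -0.9 -0.8] w 23.3
tool shift cm [27.38 22.8   1.23]
tool turn rad [-0.001 -0.001  0.   ]
```

Call:
move_arm:
  increments:
    - [[0, 2.5, 2, 0, 0, 0, 0], [0, 4.1, 3.4, 0, 0, 0, 0], [0, 4.1, 3.4, 0, 0, 0, 0], [0, 4.1, 3.4, 0, 0, 0, 0], [0, 4.1, 3.4, 0, 0, 0, 0], [0, 4.1, 3.4, 0, 0, 0, 0], [0, 3, 2.5, 0, 0, 0, 0], [0, 0, 0, 0, 0, 0, 0], [0, 0, 0, 0, 0, 0, 0]]

```text
time_s: 11.92
ee_pos: [625.2, 32.0, 178.0]
ee_rot: [-178.9, -0.5, 110.3]
force: [0.5, 0.1, -1.3]
gripper_width: 23.2
```

```bash
python3 -c "
from h import *
to([634.5,40.6,150],110.4)"
```

```text
t 11.93 pos [625.2  32.  178. ] rot [-178.91   -0.52  110.25] F [ 0.5  0.1 -1.3] w 23.2
tool shift cm [0.46 1.22 2.78]
tool turn rad [-0.019 -0.009 -0.002]
```

Call:
move_arm:
  increments:
    - [[0, 0.46, 1.2, 1, -0.019, -0.009, -0.002], [0, 0, 0, 0.5, 0, 0, 0], [0, 0, 0, 0, 0, 0, 0]]

```text
time_s: 12.3
ee_pos: [633.1, 36.7, 161.3]
ee_rot: [-179.8, 0.0, 110.1]
force: [0.1, 0.5, -0.9]
gripper_width: 23.0
```

```bash
python3 - <<'E'
from h import *
to([635,40.6,160],110.4)
s=monitor.state(); p=s['ee_pos']; n=p-[0,0,70.5]
f=grab('side'); g=grab('top')
print('side: nose',proj(f,[n,[635,40.6,68],[n[0],n[1],p[2]-6.5]]).round(1).tolist())
a=cv2.resize(f['color'][170:270,280:400],None,fx=5,fy=5,interpolation=cv2.INTER_CUBIC)
save('over.png',a)
E
```

```text
t 12.3 pos [633.1  36.7 161.3] rot [-1.7981e+02  2.0000e-02  1.1014e+02] F [ 0.1  0.5 -0.9] w 23.0
tool shift cm [0.3  0.32 0.12]
tool turn rad [-0.003  0.    -0.004]
side: nose [[335.6, 228.4], [335.6, 234.4], [335.7, 206.6]]
```

View pics/over.png

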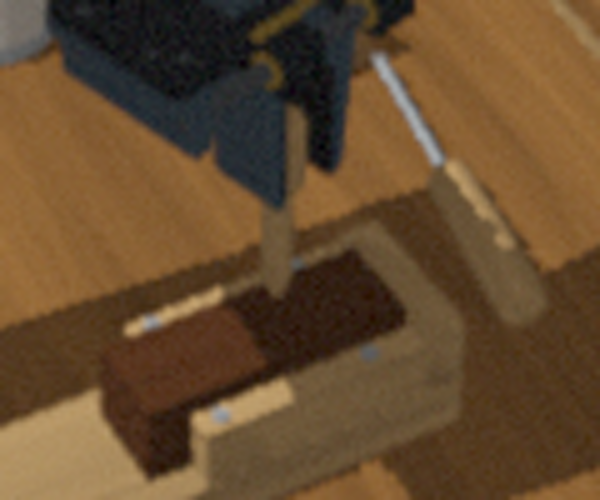

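The side picture shows the held peg's nose at crop (277,297), pixel (335.4,229.4). The robot pose predicts (335.6,228.4), so the peg is held straight. I'll measure the ply's rear edge to check where the hole is.

```bash
python3 - <<'E'
from h import *
f=grab('side'); g=grab('top'); H=np.load('home.npz')['top']
ax=np.array([np.cos(np.deg2rad(5.06)),np.sin(np.deg2rad(5.06))]); ay=np.array([-ax[1],ax[0]])
h0=np.array([633.6,40.5])
def prof(F,img,pts,z):
    uv=proj(F,np.c_[pts,np.full(len(pts),z)]).astype(np.float32)
    gr=cv2.cvtColor(img,cv2.COLOR_RGB2GRAY).astype(np.float32)
    return cv2.remap(gr,uv[:,0].reshape(-1,1),uv[:,1].reshape(-1,1),cv2.INTER_LINEAR).ravel()
def avg(F,img,along,rng,offs,z):
    a,b=(ax,ay) if along=='x' else (ay,ax)
    return np.mean([prof(F,img,h0+np.outer(rng,a)+o*b,z) for o in offs],0)
r=np.arange(-86,-64,1.); p=avg(g,H,'x',r,np.arange(-15,16,2),68); print('top rear',list(zip(r.astype(int),p.round().astype(int))))
r=np.arange(50,66,1.); p=avg(g,H,'x',r,np.arange(-15,16,2),66); print('top front',list(zip(r.astype(int),p.round().astype(int))))
for sg in(-1,1):
    r=np.arange(16,34,1.)*sg; p=avg(g,H,'y',r,np.arange(-50,-20,2),68); print('top lat',list(zip(r.astype(int),p.round().astype(int))))
    r=np.arange(30,46,1.)*sg; p=avg(g,H,'y',r,np.arange(-50,40,2),60); print('top outer60',list(zip(r.astype(int),p.round().astype(int))))
r=np.arange(-86,-64,1.); p=avg(f,f['color'],'x',r,np.arange(-15,16,2),68); print('side rear',list(zip(r.astype(int),p.round().astype(int))))
r=np.arange(-14,15,1.); p=avg(g,H,'x',r,np.arange(-2,3,1),68); print('top hole x',list(zip(r.astype(int),p.round().astype(int))))
p=avg(g,H,'y',r,np.arange(-2,3,1),68); print('top hole y',list(zip(r.astype(int),p.round().astype(int))))
E
```

```text
top rear [(np.int64(-86), np.int64(80)), (np.int64(-85), np.int64(81)), (np.int64(-84), np.int64(82)), (np.int64(-83), np.int64(82)), (np.int64(-82), np.int64(80)), (np.int64(-81), np.int64(75)), (np.int64(-80), np.int64(64)), (np.int64(-79), np.int64(49)), (np.int64(-78), np.int64(36)), (np.int64(-77), np.int64(29)), (np.int64(-76), np.int64(29)), (np.int64(-75), np.int64(31)), (np.int64(-74), np.int64(33)), (np.int64(-73), np.int64(34)), (np.int64(-72), np.int64(35)), (np.int64(-71), np.int64(34)), (np.int64(-70), np.int64(33)), (np.int64(-69), np.int64(33)), (np.int64(-68), np.int64(34)), (np.int64(-67), np.int64(34)), (np.int64(-66), np.int64(34)), (np.int64(-65), np.int64(34))]
top front [(np.int64(50), np.int64(34)), (np.int64(51), np.int64(34)), (np.int64(52), np.int64(34)), (np.int64(53), np.int64(36)), (np.int64(54), np.int64(40)), (np.int64(55), np.int64(51)), (np.int64(56), np.int64(64)), (np.int64(57), np.int64(79)), (np.int64(58), np.int64(94)), (np.int64(59), np.int64(103)), (np.int64(60), np.int64(106)), (np.int64(61), np.int64(113)), (np.int64(62), np.int64(121)), (np
[... 3954 characters left out ...]
(-9), np.int64(33)), (np.int64(-8), np.int64(34)), (np.int64(-7), np.int64(35)), (np.int64(-6), np.int64(37)), (np.int64(-5), np.int64(40)), (np.int64(-4), np.int64(42)), (np.int64(-3), np.int64(43)), (np.int64(-2), np.int64(44)), (np.int64(-1), np.int64(45)), (np.int64(0), np.int64(46)), (np.int64(1), np.int64(46)), (np.int64(2), np.int64(45)), (np.int64(3), np.int64(42)), (np.int64(4), np.int64(36)), (np.int64(5), np.int64(29)), (np.int64(6), np.int64(29)), (np.int64(7), np.int64(29)), (np.int64(8), np.int64(30)), (np.int64(9), np.int64(31)), (np.int64(10), np.int64(33)), (np.int64(11), np.int64(35)), (np.int64(12), np.int64(38)), (np.int64(13), np.int64(36)), (np.int64(14), np.int64(35))]
```

The estimates for the hole: the cameras together give about (633.4,40.4), and the felt stop gives about (635.4,·). I'll take (634.2,40.4), which is within the 3 mm capture either way.

Call:
move_arm:
  increments:
    - [[0, 0.3, 0.25, 0.5, -0.003, 0, 0], [0, 0, 0, 0.7, 0, 0, 0], [0, 0, 0, 0.3, 0, 0, 0], [0, 0, 0, 0, 0, 0, 0]]

```text
time_s: 13.0
ee_pos: [635.3, 41.2, 146.4]
ee_rot: [179.9, 0.0, 110.2]
force: [0.7, 0.1, -0.1]
gripper_width: 23.0
```

```bash
python3 -c "
from h import *
to([634.2,40.4,140],110.1)"
```

```text
t 13.0 pos [635.3  41.2 146.4] rot [1.7986e+02 4.0000e-02 1.1018e+02] F [ 0.7  0.1 -0.1] w 23.0
tool shift cm [-0.04 -0.13  0.64]
tool turn rad [0.002 0.001 0.001]
```

Call:
move_arm:
  increments:
    - [[0, -0.04, -0.12, 0.3, 0.002, 0, 0], [0, 0, 0, 0.2, 0, 0, 0], [0, 0, 0, 0.2, 0, 0, 0], [0, 0, 0, 0.2, 0, 0, 0]]

```text
time_s: 13.5
ee_pos: [634.4, 40.4, 137.1]
ee_rot: [180.0, 0.1, 110.2]
force: [-0.8, -0.8, -0.8]
gripper_width: 23.1
```

```bash
python3 -c "
from h import *
to([634.2,40.4,120],110.1)"
```

```text
t 13.5 pos [634.4  40.4 137.1] rot [1.7995e+02 6.0000e-02 1.1018e+02] F [-0.8 -0.8 -0.8] w 23.1
tool shift cm [ 0.01 -0.02  1.71]
tool turn rad [0.001 0.001 0.001]
```

Call:
move_arm:
  increments:
    - [[0, 0, 0, 0.2, 0, 0, 0], [0, 0, 0, 0.2, 0, 0, 0]]

```text
time_s: 13.75
ee_pos: [634.5, 40.4, 132.9]
ee_rot: [179.9, 0.1, 110.2]
force: [-0.4, 0.9, -1.0]
gripper_width: 23.5
```

Call:
move_arm:
  increments:
    - [[0, 0, 0, 0.2, 0, 0, 0], [0, 0, 0, 0.2, 0, 0, 0]]

```text
time_s: 14.0
ee_pos: [634.5, 40.4, 128.6]
ee_rot: [179.9, 0.1, 110.2]
force: [-0.4, 0.5, -0.7]
gripper_width: 23.4
```

Call:
move_arm:
  increments:
    - [[0, 0, 0, 0.2, 0, 0, 0], [0, 0, 0, 0.2, 0, 0, 0]]

```text
time_s: 14.25
ee_pos: [634.5, 40.5, 124.3]
ee_rot: [179.9, 0.0, 110.2]
force: [0.0, 0.6, -0.8]
gripper_width: 22.8
```

Call:
move_arm:
  increments:
    - [[0, 0, 0, 0.2, 0, 0, 0], [0, 0, 0, 0.2, 0, 0, 0]]

```text
time_s: 14.5
ee_pos: [634.4, 40.6, 120.0]
ee_rot: [180.0, 0.0, 110.2]
force: [0.3, 0.5, -0.4]
gripper_width: 23.3
```

Call:
move_arm:
  increments:
    - [[0, 0, 0, 0.2, 0, 0, 0], [0, 0, 0, 0.2, 0, 0, 0], [0, 0, 0, 0.2, 0, 0, 0]]

```text
time_s: 14.88
ee_pos: [634.4, 40.6, 113.6]
ee_rot: [180.0, 0.0, 110.2]
force: [-0.8, 0.1, -0.6]
gripper_width: 23.3
```

Call:
move_arm:
  increments:
    - [[0, 0, 0, 0.2, 0, 0, 0], [0, 0, 0, 0.2, 0, 0, 0], [0, 0, 0, 0.2, 0, 0, 0]]

```text
time_s: 15.25
ee_pos: [634.1, 40.6, 107.0]
ee_rot: [180.0, 0.0, 110.2]
force: [-0.6, -0.2, -0.6]
gripper_width: 23.3
```

Call:
move_arm:
  increments:
    - [[0, 0, 0, 0.2, 0, 0, 0], [0, 0, 0, 0.2, 0, 0, 0], [0, 0, 0, 0.2, 0, 0, 0]]

```text
time_s: 15.62
ee_pos: [634.0, 40.6, 100.6]
ee_rot: [-180.0, 0.0, 110.2]
force: [-0.0, -0.5, 0.7]
gripper_width: 23.2
```

Call:
move_arm:
  increments:
    - [[0, 0, 0, 0.2, 0, 0, 0], [0, 0, 0, 0.2, 0, 0, 0]]

```text
time_s: 15.88
ee_pos: [633.5, 40.7, 96.3]
ee_rot: [-179.9, -0.0, 110.2]
force: [-0.9, 0.4, 0.1]
gripper_width: 23.1
```

Call:
move_arm:
  increments:
    - [[0, 0, 0, 0.2, 0, 0, 0], [0, 0, 0, 0.2, 0, 0, 0]]

```text
time_s: 16.12
ee_pos: [633.4, 40.7, 92.0]
ee_rot: [-179.9, -0.0, 110.2]
force: [-1.0, 0.3, 0.2]
gripper_width: 23.3
```

Call:
move_arm:
  increments:
    - [[0, 0, 0, 0.2, 0, 0, 0], [0, 0, 0, 0.2, 0, 0, 0]]

```text
time_s: 16.38
ee_pos: [633.4, 40.7, 87.7]
ee_rot: [-179.9, -0.0, 110.2]
force: [-1.5, 1.2, 0.1]
gripper_width: 23.1
```

Call:
move_arm:
  increments:
    - [[0, 0, 0, 0.2, 0, 0, 0], [0, 0, 0, 0.2, 0, 0, 0]]

```text
time_s: 16.62
ee_pos: [633.4, 40.8, 83.4]
ee_rot: [-179.9, -0.0, 110.2]
force: [-1.1, 0.2, -0.1]
gripper_width: 23.1
```

Call:
move_arm:
  increments:
    - [[0, 0, 0, 0.2, 0, 0, 0], [0, 0, 0, 0.1, 0, 0, 0]]

```text
time_s: 16.88
ee_pos: [633.4, 40.8, 80.1]
ee_rot: [-179.9, -0.0, 110.2]
force: [-1.2, 0.0, -0.7]
gripper_width: 22.6
```

Call:
move_arm:
  increments:
    - [[0, 0, 0, 0.2, 0, 0, 0], [0, 0, 0, 0.1, 0, 0, 0]]

```text
time_s: 17.12
ee_pos: [633.4, 40.7, 76.8]
ee_rot: [-179.9, -0.0, 110.2]
force: [-1.1, -0.2, -0.8]
gripper_width: 23.1
```

Call:
move_arm:
  increments:
    - [[0, 0, 0, 0.1, 0, 0, 0]]

```text
time_s: 17.25
ee_pos: [633.4, 40.7, 75.8]
ee_rot: [-179.9, -0.0, 110.2]
force: [-1.3, 0.5, -0.5]
gripper_width: 23.3
```

Call:
move_arm:
  increments:
    - [[0, 0, 0, 0.07, 0, 0, 0]]

```text
time_s: 17.38
ee_pos: [633.4, 40.7, 75.0]
ee_rot: [-179.9, -0.0, 110.2]
force: [-1.7, 0.6, -0.5]
gripper_width: 23.4
```

Call:
move_arm:
  increments:
    - [[0, 0, 0, 0.07, 0, 0, 0]]

```text
time_s: 17.5
ee_pos: [633.5, 40.7, 74.5]
ee_rot: [-179.9, -0.0, 110.2]
force: [-0.7, 0.1, 4.6]
gripper_width: 23.2
```

The contact at TCP z 74.5 is exactly where seating was predicted. A short press to confirm:

Call:
move_arm:
  increments:
    - [[0, 0, 0, 0.07, 0, 0, 0]]

```text
time_s: 17.62
ee_pos: [633.5, 40.7, 74.5]
ee_rot: [-179.9, -0.0, 110.2]
force: [-2.0, 0.4, 6.2]
gripper_width: 23.2
```

Call:
move_arm:
  increments:
    - [[0, 0, 0, 0.06, 0, 0, 0]]

```text
time_s: 17.75
ee_pos: [633.4, 40.7, 74.5]
ee_rot: [-180.0, -0.0, 110.2]
force: [-2.6, 0.4, 5.0]
gripper_width: 23.0
```

Call:
move_arm:
  increments:
    - [[0.4, 0, 0, 0, 0, 0, 0], [0.6, 0, 0, 0, 0, 0, 0], [0.6, 0, 0, 0, 0, 0, 0], [0.6, 0, 0, 0, 0, 0, 0], [0.6, 0, 0, 0, 0, 0, 0]]

```text
time_s: 18.38
ee_pos: [634.9, 40.4, 73.8]
ee_rot: [179.9, 0.1, 110.2]
force: [0.2, -0.9, 0.0]
gripper_width: 55.0
```

```bash
python3 -c "
from h import *
to([633.4,40.7,180],110.1)"
```

```text
t 18.38 pos [634.9  40.4  73.8] rot [1.7989e+02 7.0000e-02 1.1018e+02] F [ 0.2 -0.9  0. ] w 55.0
tool shift cm [  0.06  -0.11 -10.62]
tool turn rad [0.002 0.001 0.001]
```

Clear of the head. I'll rise, move aside toward the robot, and look.

Call:
move_arm:
  increments:
    - [[0.6, 0, 0, -1, 0, 0, 0], [0.6, 0, 0, -4, 0, 0, 0], [0.6, 0, 0, -5, 0, 0, 0], [0.6, 0, 0, -4, 0, 0, 0], [0.6, -5, 0, 0, 0, 0, 0], [0.6, -5, 0, 0, 0, 0, 0], [0.6, -5, -3, 0, 0, 0, 0], [0.6, -2, -5, 0, 0, 0, 0], [0.6, 0, -5, 0, 0, 0, 0], [0.6, 0, -3, 0, 0, 0, 0], [0.6, 0, 0, 0, 0, 0, 0]]

```text
time_s: 19.75
ee_pos: [543.0, -181.2, 225.5]
ee_rot: [179.3, 0.5, 110.3]
force: [-0.1, -0.3, 0.3]
gripper_width: 55.1
```

```bash
python3 - <<'E'
from h import *
f=grab('side'); g=grab('top')
save('final_top.png',g['color'])
a=cv2.resize(f['color'][180:300,250:400],None,fx=4,fy=4,interpolation=cv2.INTER_CUBIC); save('final_side.png',a)
for n,F in(('top',g),('side',f)):
    P=cloud(F); m=(abs(P[...,0]-634)<25)&(abs(P[...,1]-40.5)<25)&(P[...,2]>85)&(P[...,2]<130)
    q=P[m]; print(n,m.sum(), 'head top z',np.median(q[q[:,2]>97][:,2]) if len(q) else '', 'centre',q[q[:,2]>97][:,:2].mean(0) if len(q) else '')
print(proj(f,[634,40.5,102]),proj(g,[634,40.5,102])); to([0,0,0])
E
```

```text
top 90 head top z 101.43918304863172 centre [633.91236973  40.13175049]
side 0 head top z  centre 
[[335.22503958 223.488447  ]] [[300.38554556 217.75284224]]
t 19.85 pos [ 545.  -180.5  225.2] rot [179.26   0.47 110.38] F [-0.   0.5 -0. ] w 54.4
tool shift cm [ 36.08 -45.09  21.65]
```

View pics/final_side.png

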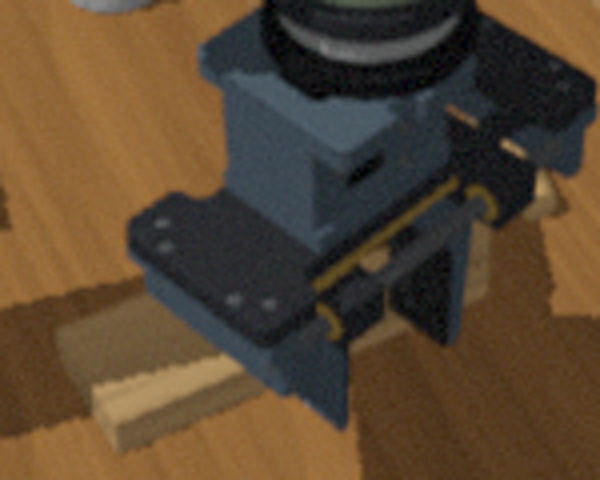

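View pics/final_top.png

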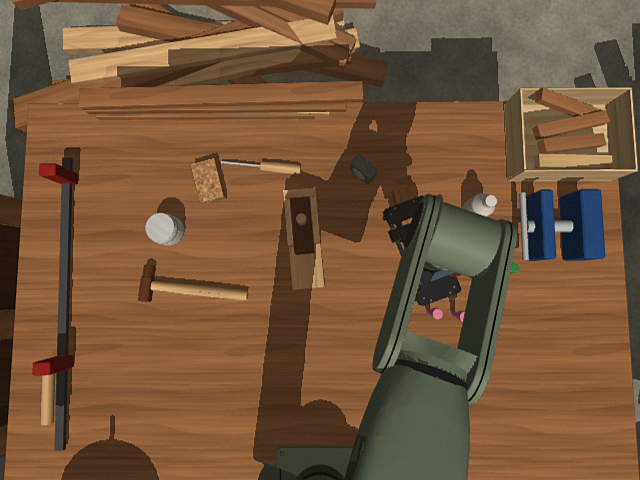

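The top picture shows the peg head at (301,218) over the homed plies, with the bench unchanged. The depth map puts the head top at z 101.4, against the 102 required. The arm hides the cradle in the side view and hangs free at z 225.

```bash
python3 -c "
from h import *
print(job.job_done())"
```

```text
the job is handed in; nothing more can be done
None
```

I pushed the three plies home to the stop, and the long thick peg is seated through all of them into the cradle. The job was handed in at about 20 s of robot time.

- **Plies:** I pushed with the shut fingers until they would go no further. The force stayed under 7 N, against the 25 N limit. Afterwards pale base wood showed through the hole in the top view.
- **Peg:** it went down with almost no force until contact at exactly the predicted height (TCP z 74.5). I pressed to about 6 N, then let go and backed the arm away. The forces I quote were read at the end of each move call, not continuously.
- **Last checks:** in the top camera the head's top is at z 101.4 (102 wanted), centred at about (634, 40). The rest of the bench in view looks unchanged, and the robot was touching nothing.
- **Not confirmed:** the arm hid the cradle from the side camera and the stand from the top camera. The final check therefore rests on the top view and the contact force, and the two other pegs were not seen again.
- **Disagreement:** the felt stop and the cameras placed the hole about 2 mm apart in x, which is inside the peg's 3 mm tolerance.

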